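Vial into its carrier, carrier into the dry-block heater

ROBOT

A 6-joint arm with a two-finger parallel gripper is mounted at the origin on a cart in front of the work surface, level with it; the furniture and walls round the work are solid. World frame = base frame: x ahead of the robot, y to its left, z up, the work surface at z = 0. Lengths are in mm, angles in rad, forces in N, time in s.
With the tool pointing down it reaches from about 375 to 975 mm from the base axis. Payload 3.8 kg.
Tool frame: the origin (TCP) lies midway between the tips of the shut fingers; the grasp point (between the pads) lies 19 mm behind it; z points along the fingers, y is the line along which they close (so a half turn about z gives the same grasp; the last joint's range is limited). The gripper opens to 85 mm and grips with 20 to 120 N. Pads are 22 mm wide; open, the fingers measure 114 mm over their backs; the gripper's body (76 mm by 85 mm) begins 54 mm behind the grasp point. The pads swing forward as they close: fully open they stand 13 mm farther back than shut.
Start: joints at [-1.162, 0.264, 1.604, -0, 1.274, -0.037], TCP at [291.04, -609.027, 231.28] pointing down, gripper open.
Joint ranges: [-2.63, 2.63], [-0.94, 2.18], [0.31, 2.57], [-1.31, 4.45], [0, 2.66], [-2.55, 2.55]. Speed limits (rad/s): [2.57, 2.57, 3.14, 3.14, 3.14, 3.14].

INTERFACE

Orientations are given as a rotation vector (axis times angle).
In Python, from bench import status, viewer, hand_in gives the robot as it stands.
- The arm moves only by the tool jog_arm, never from a script. Its arguments are lists of equal length, an entry for each row: "dp": the shift along the tool's x, y, z in mm, a list of three; "dr": the turn, a rotation vector about the tool's x, y, z in degrees, a list of three; "claw": the finger opening in mm, from 0 to 85.4. In form: {"dp": [[x, y, z], ...], "dr": [[ax, ay, az], ...], "claw": [claw, ...]}. A call has 1 to 20 rows; each row is the pose to reach, as a shift and turn from the pose commanded when the call began, along the tool's axes at that moment; what a row does not reach only later rows make up. A row lasts 1/12 s, in which the tool goes at most 41.7 mm and 7.16 degrees, less where a joint would pass 70% of its speed; a pose out of reach is approached as far as the arm can. A call with a gripper value outside its range is refused whole. The fingers move at their own pace and stop on an object; "force" is the grip in N (left out, the last holds). Time passes only in rows, so rows that repeat a pose let the fingers close. It gives the time, the measured TCP pose, the force, the opening and the grip force at its end, in the units of the state.
- status.state(): the state, without advancing time (a new reading comes with each control period).
- viewer.camera(name): name is "scene" or "side" or "wrist"; returns (picture, depth): 400x640x3 uint8, red, green, blue; 400x640 float32, mm along the optical axis (not along the pixel's ray), 0 where there is no reading.
- viewer.camera_params(name): a dict with "fx", "fy", "cx", "cy" (pixels), "dist" ([k1, k2, p1, p2, k3] as OpenCV has them; the pictures are not rectified), "T" (4x4, takes a point from camera to world coordinates). Camera axes: x right, y down, z forward; pixel columns grow to the right and rows downward; lengths in mm; the calibration is good to about 2 mm. A picture is of the moment at which its call begins: read the wrist's pose just before it. camera_params takes no time and is no camera call; for the wrist camera it gives the pose at the moment of the call.
- hand_in(): hands the job in; it is judged then, once.
The state is a dict: "time": time; "joint_positions": joint angles; "dq": joint speeds; "tau": joint torques, N m; "position": TCP position; "ee_rot": TCP orientation; "wrist_force": force on the tool from outside, world axes, zero at the start; "wrist_torque": the same for the moment, N m; "width": opening from 0.0 (shut) to 1.0 (fully open); "grip_force": force on a finger pad.
Only numpy, scipy, OpenCV 4.12 (cv2) and the standard library are available. Lean on these libraries where they do the work, as an engineer would, in place of code of your own. Each camera call takes 0.05 s, during which the arm holds its last target. There are 200 camera calls.

TASK

Stand the amber vial upright in the blue carrier cup while the cup is still on the table, and let go of it. Then take the cup, with the vial in it, and seat it upright and fully down in the round well of the dry-block heater, and let go.

Things in the scene. Friction and masses are not known exactly. Their poses are not given: they have to be found in the camera images.
- amber_vial: amber glass sample vial with a black screw cap (fixed to it), standing upright on the table, 34 mm in diameter, 72 mm high, about 60 g; the black cap is its top 15 mm or so. Origin at the centre of its underside, z up. Two smaller clear vials, one with a black and one with a white cap, stand near it: they are not wanted.
- carrier: plain blue round cup, the vial carrier, loose on the table with its open end up: outside diameter 56 mm, bore 48 mm, wall 4 mm, height 60 mm, its lower edge bevelled by 3 mm; the floor of the bore lies 14 mm above the underside, so the bore is 46 mm deep and the vial in it stands 26 mm proud of the rim. About 150 g. Origin at the centre of its underside, z up.
- well (a point): centre of the floor of the round well in the dry-block heater, a fixed grey box 110 mm square, with an aluminium block on it whose top is 56 mm above the table. The well is 71 mm in diameter and 24 mm deep, open upward; its floor is 32 mm above the table. The seated carrier stands 36 mm proud of the block. z up; the heater's front (small display and knob) faces the point's -x.
- stand_top (a point): top of the upright rod of the fixed electrode stand (grey base, side arm with a hanging electrode), 364 mm above the table, right of the vials. An obstacle: the stand spans about 160 mm from the rod towards the robot, 30 mm beyond it, 80 mm to its right and 100 mm (base plate only, 12 mm high) to its left. Pass over it or keep clear.
There are look-alikes about, which are no part of the job. Several things have the shape of the carrier; the one meant has the colours described above. Leave any purple or yellow look-alike of the amber_vial alone.

How it is judged:
By the outcome, as a careful person would: the job done as asked, in the order asked, and still so for the second after the job is handed in, with the robot touching nothing.
It also fails if it takes over 62 s, if anything falls off the work surface, if the arm or the gripper's body presses on something with over 40 N, if the wrist force passes 120 N, or if a joint passes its speed limit or range.

## Working session

There is one attempt and no reset: what is moved stays moved. The work goes in short steps, Python scripts to look and compute and a tool call to move; the robot and the scene stay as the last step left them, time stands still between calls to the robot, and variables do not carry over. Pictures are saved under pics/ and viewed, at most 10 in all, crops included, and the job is handed in when it is done.

Besides the shell and the picture viewer there is one more tool, called after "Request:" by a JSON object that holds its "method" and its "body". jog_arm: Moves the arm, as the interface text tells. Its arguments: {"type":"object","properties":{"dp":{"type":"array"},"dr":{"type":"array"},"claw":{"type":"array"},"force":{"type":"number"}},"required":["dp","dr","claw"]}

```bash
mkdir -p pics; cat > h.py <<'E'
import numpy as np, cv2, json
from bench import status, viewer, hand_in
def snap(n,tag):
    p=viewer.camera_params(n); im,d=viewer.camera(n)
    cv2.imwrite(f'pics/{tag}.png',im[:,:,::-1]); np.savez(f'pics/{tag}.npz',im=im,d=d,T=p['T'],K=[p['fx'],p['fy'],p['cx'],p['cy']],dist=p['dist'])
    return im,d
def ray(tag,u,v):
    z=np.load(f'pics/{tag}.npz'); fx,fy,cx,cy=z['K']; K=np.array([[fx,0,cx],[0,fy,cy],[0,0,1]])
    q=cv2.undistortPoints(np.array([[[u,v]]],float),K,z['dist'])[0,0]
    T=z['T']; return T[:3,3],T[:3,:3]@np.array([q[0],q[1],1])
def px(tag,u,v):
    "world point by depth"
    d=np.load(f'pics/{tag}.npz')['d']; w=d[int(v)-1:int(v)+2,int(u)-1:int(u)+2]; w=w[w>0]
    o,r=ray(tag,u,v); return o+r*np.median(w) if len(w) else None
def atz(tag,u,v,z):
    o,r=ray(tag,u,v); return o+r*(z-o[2])/r[2]
def tri(*a):
    "least squares intersection of rays (tag,u,v)"
    A=np.zeros((3,3));b=np.zeros(3);L=[]
    for t in a:
        o,r=ray(*t); r=r/np.linalg.norm(r); P=np.eye(3)-np.outer(r,r); A+=P;b+=P@o;L.append((o,P))
    x=np.linalg.solve(A,b); return x,[np.linalg.norm(P@(x-o)) for o,P in L]
E
python3 - <<'E'
from h import *
a,_=snap('scene','s0'); b,_=snap('side','d0')
print({k:v for k,v in status.state().items() if k in('time','position','ee_rot','width')})
for t in('s0','d0'): print(np.load(f'pics/{t}.npz')['T'].round(2))
E
```

```text
{'time': 0.1, 'position': array([ 290.76243184, -608.41556638,  230.04783784]), 'ee_rot': array([-3.06187931e+00, -6.94012670e-01,  6.18463486e-04]), 'width': 0.9947346376360412}
[[-6.6000e-01 -3.9000e-01  6.4000e-01 -2.2872e+02]
 [-7.5000e-01  3.2000e-01 -5.8000e-01  7.5361e+02]
 [ 2.0000e-02 -8.7000e-01 -5.0000e-01  7.7358e+02]
 [ 0.0000e+00  0.0000e+00  0.0000e+00  1.0000e+00]]
[[ 1.0000e+00  3.0000e-02 -6.0000e-02  5.7189e+02]
 [ 7.0000e-02 -4.6000e-01  8.8000e-01 -9.4099e+02]
 [-0.0000e+00 -8.9000e-01 -4.6000e-01  7.8620e+02]
 [ 0.0000e+00  0.0000e+00  0.0000e+00  1.0000e+00]]
```

View pics/s0.png

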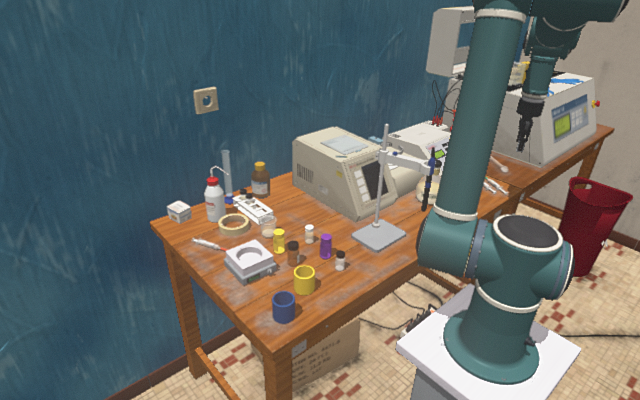

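View pics/d0.png

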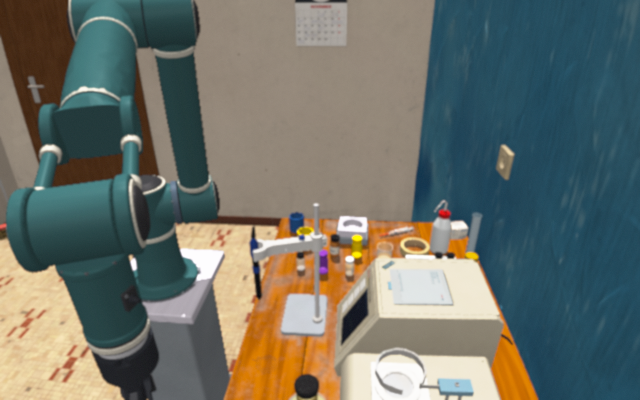

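Scene: blue cup (284,306), yellow cup (304,280). Amber vial candidates are brown (292,253), yellow (279,240), purple (326,246), clear white-cap (309,234), clear black-cap (340,260), and the large brown bottle (260,180). The brown one at (292,253) fits. I'll confirm it in an enlarged crop.

```bash
python3 - <<'E'
import cv2,numpy as np
a=cv2.imread('pics/s0.png')[215:335,210:370]; b=cv2.imread('pics/d0.png')[195:295,280:440]
cv2.imwrite('pics/c0.png',cv2.resize(a,None,fx=5,fy=5,interpolation=2)); cv2.imwrite('pics/c1.png',cv2.resize(b,None,fx=5,fy=5,interpolation=2))
from h import *
for n,t,u,v in [('vialcap','s0',292,246),('vialmid','s0',292,256),('cupnearrim','s0',284,297),('cupout','s0',284,310),('block','s0',250,262),('rod','s0',386,126),('ycup','s0',305,284)]:
    print(n,px(t,u,v).round(0) if px(t,u,v) is not None else None)
E
```

```text
vialcap [520. 173.  70.]
vialmid [516. 176.  39.]
cupnearrim [398. 294.  40.]
cupout [357. 325.  47.]
block [552. 292.  55.]
rod [ 494. -153.  358.]
ycup [403. 222.  38.]
```

View pics/c0.png

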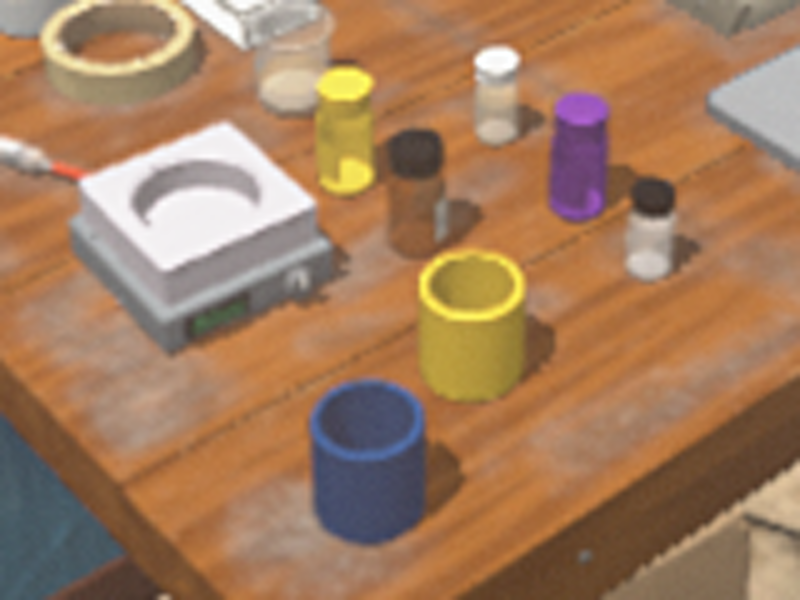

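View pics/c1.png

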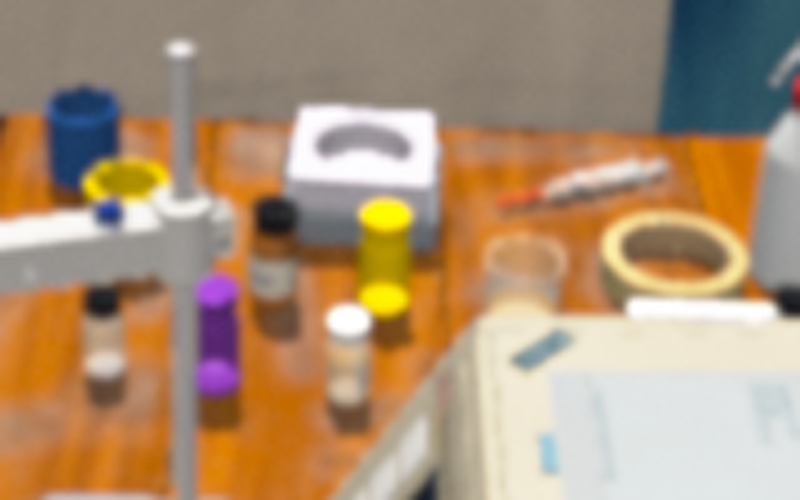

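Crop c0 shows the amber vial with black cap at about (293,243), between the yellow one (279,232) and the yellow cup. The blue cup rim is centred at about (284,299.5) and the well at about (249,255). The side view has the vial cap at (335,236.5), the cup rim at (296.5,216) and the well at (352.5,225).

```bash
python3 - <<'E'
from h import *
for n,a,b,z in [('vialtop',(415,141),(277,209),72),('cuprim',(368,423),(84,104),60),('ycuprim',(472,285),(127,181),60),('well',(197,197),(363,148),56),('yvial',(344,84),(386,212),72),('purple',(581,108),(217,290),72),('rodtop',None,(180,45),364)]:
    s=('s0',a[0]/5+209.6,a[1]/5+214.6) if a else ('s0',386,126); d=('d0',b[0]/5+279.6,b[1]/5+194.6)
    x,r=tri(s,d); print(n,x.round(1),np.round(r,1),'@z',atz(*s,z).round(1),atz(*d,z).round(1))
E
```

```text
vialtop [530.8 162.3  70.2] [0.2 0.2] @z [528.7 163.8  72. ] [531.1 159.8  72. ]
cuprim [381.6 311.1  57.2] [2.3 2.3] @z [376.5 312.6  60. ] [383.9 308.9  60. ]
ycuprim [425.7 208.1  58.3] [1. 1.] @z [422.9 209.4  60. ] [426.8 206.5  60. ]
well [586.9 273.2  51.8] [0.5 0.5] @z [581.5 276.   56. ] [587.1 267.   56. ]
yvial [601.6 160.4  71.4] [1. 1.] @z [599.5 161.   72. ] [602.3 160.8  72. ]
purple [496.9  67.5  69.9] [1.5 1.5] @z [492.9  69.6  72. ] [498.3  66.1  72. ]
rodtop [ 496.2 -152.2  358.6] [2.3 2.3] @z [ 482.9 -138.6  364. ] [ 498.6 -159.1  364. ]
```

```bash
cat >> h.py <<'E'
from scipy.spatial.transform import Rotation as Ro
def plan(*wps):
    "wps: (x,y,z,yaw of closing axis deg); prints dp, dr from the present pose, tool down"
    s=status.state(); R0=Ro.from_rotvec(s['ee_rot']); p=s['position']; print('at',p.round(1),'t',s['time'],'j',s['joint_positions'].round(2))
    for x,y,z,a in wps:
        a=np.radians(a); ya=np.array([np.cos(a),np.sin(a),0]); za=np.array([0,0,-1.]); R=Ro.from_matrix(np.c_[np.cross(ya,za),ya,za])
        print('dp',R0.inv().apply([x-p[0],y-p[1],z-p[2]]).round(1),'dr',np.degrees((R0.inv()*R).as_rotvec()).round(1))
E
python3 - <<'E'
from h import *
for n,a,b in [('wvial',(497,60),(349,316)),('bvial',(654,190),(103,295))]:
    print(n,tri(('s0',a[0]/5+209.6,a[1]/5+214.6),('d0',b[0]/5+279.6,b[1]/5+194.6))[0].round(0))
for a in [(226,124),(316,204),(163,270),(80,185)]: print(atz('s0',a[0]/5+209.6,a[1]/5+214.6,56).round(0))
plan((291,-609,440,-64.5),(460,150,440,90),(460,200,330,90),(460,150,440,60))
E
```

```text
wvial [579.  62.  58.]
bvial [425.  76.  57.]
[629. 225.  56.]
[535. 229.  56.]
[540. 324.  56.]
[632. 320.  56.]
at [ 290.8 -608.4  230. ] t 0.1 j [-1.16  0.26  1.61 -0.    1.27 -0.04]
dp [-0.0e+00  2.0e-01 -2.1e+02] dr [-0.1 -0.   0. ]
dp [ 479.7 -611.8 -208.6] dr [  -0.    -0.2 -154.5]
dp [ 501.3 -656.6  -98.6] dr [  -0.    -0.2 -154.5]
dp [ 479.7 -611.8 -208.6] dr [-1.000e-01 -1.000e-01 -1.245e+02]
```

```bash
python3 - <<'E'
from h import *
plan((291,-609,440,-64.5),(450,190,440,-64.5),(450,190,360,-64.5))
E
```

```text
at [ 290.8 -608.4  230. ] t 0.1 j [-1.16  0.26  1.61 -0.    1.27 -0.04]
dp [-0.0e+00  2.0e-01 -2.1e+02] dr [-0.1 -0.   0. ]
dp [ 487.9 -652.2 -208.6] dr [-0.1 -0.   0. ]
dp [ 487.9 -652.  -128.6] dr [-0.1 -0.   0. ]
```

Request:
{"method": "jog_arm", "body": {"dp": [[0,0,-210],[0,0,-210],[0,0,-210],[0,0,-210],[0,0,-210],[0,0,-210],[244,-326,-210],[244,-326,-210],[244,-326,-210],[244,-326,-210],[244,-326,-210],[244,-326,-210],[244,-326,-210],[244,-326,-210],[244,-326,-210],[244,-326,-210],[244,-326,-210],[244,-326,-210],[244,-326,-210],[244,-326,-210]], "dr": [[0,0,0],[0,0,0],[0,0,0],[0,0,0],[0,0,0],[0,0,0],[0,0,0],[0,0,0],[0,0,0],[0,0,0],[0,0,0],[0,0,0],[0,0,0],[0,0,0],[0,0,0],[0,0,0],[0,0,0],[0,0,0],[0,0,0],[0,0,0]], "claw": [85,85,85,85,85,85,85,85,85,85,85,85,85,85,85,85,85,85,85,85]}}

```text
time: 1.77
position: [370.4, -210.6, 440.8]
ee_rot: [-3.064, -0.693, 0.001]
wrist_force: [-0.1, 0.1, -0.2]
width: 0.998
grip_force: 0.0
```

Request:
{"method": "jog_arm", "body": {"dp": [[244,-326,0],[244,-326,0],[244,-326,0],[244,-326,0],[244,-326,0],[244,-326,0],[244,-326,0],[244,-326,0],[244,-326,0],[244,-326,0],[244,-326,0],[244,-326,0],[244,-326,80],[244,-326,80],[244,-326,80],[244,-326,80],[244,-326,80]], "dr": [[0,0,0],[0,0,0],[0,0,0],[0,0,0],[0,0,0],[0,0,0],[0,0,0],[0,0,0],[0,0,0],[0,0,0],[0,0,0],[0,0,0],[0,0,0],[0,0,0],[0,0,0],[0,0,0],[0,0,0]], "claw": [85,85,85,85,85,85,85,85,85,85,85,85,85,85,85,85,85]}}

```text
time: 3.18
position: [451.5, 188.6, 363.7]
ee_rot: [-3.065, -0.691, -0.004]
wrist_force: [0.4, 0.1, 0.2]
width: 0.996
grip_force: 0.0
```

```bash
python3 - <<'E'
from h import *
snap('wrist','w0'); print(np.load('pics/w0.npz')['T'].round(2),np.load('pics/w0.npz')['K'])
plan((530.5,162,200,-64.5))
E
```

```text
[[ 4.3000e-01 -8.6000e-01 -2.6000e-01  5.1784e+02]
 [-9.0000e-01 -4.1000e-01 -1.2000e-01  2.2005e+02]
 [ 0.0000e+00  2.9000e-01 -9.6000e-01  5.0629e+02]
 [ 0.0000e+00  0.0000e+00  0.0000e+00  1.0000e+00]] [275.39302461 275.39302461 325.31461637 198.45233599]
at [452.2 189.2 365.2] t 3.2333 j [ 0.35 -0.15  1.8  -0.    1.49  1.47]
dp [ 58.   58.  165.6] dr [ 0.  -0.3 -0.1]
```

View pics/w0.png

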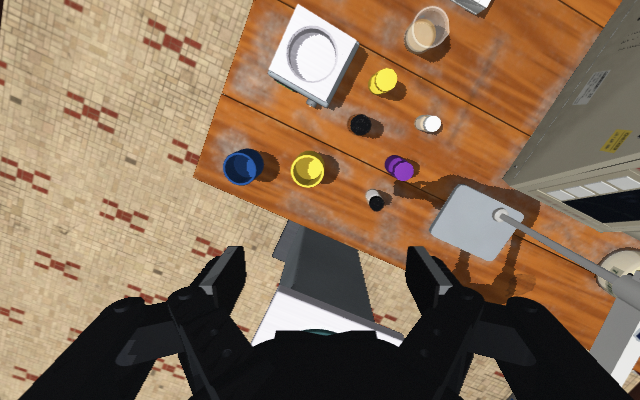

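Wrist view shows everything: amber vial cap (361,125), blue cup rim (241,168), well (312,53). I'll enlarge it to read more exactly.

```bash
python3 - <<'E'
import cv2
a=cv2.imread('pics/w0.png')[15:195,215:410]; cv2.imwrite('pics/c2.png',cv2.resize(a,None,fx=4,fy=3.3333333 if 0 else 3.3,interpolation=2) if 0 else cv2.resize(a,None,fx=3.3,fy=3.3,interpolation=2))
E
```

```text
(no output)
```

View pics/c2.png

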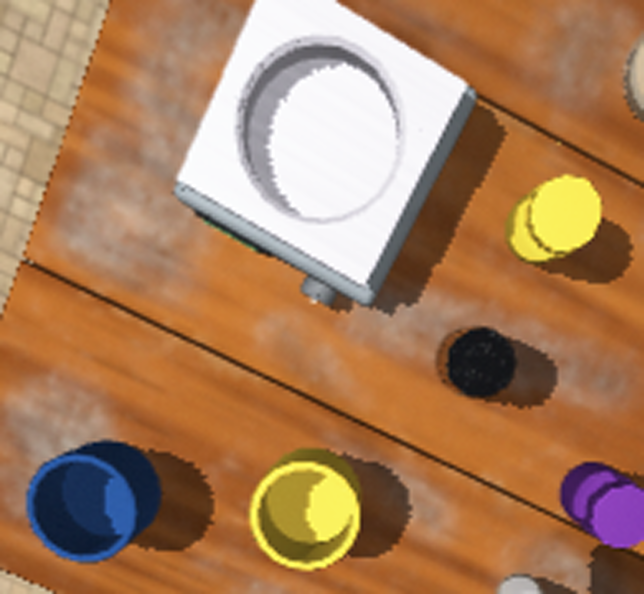

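The crop shows the vial cap top at (482,363), the blue cup rim at (82,507) and the well rim at (320,130).

```bash
python3 - <<'E'
from h import *
for n,w,a,b,z in [('vial',(482,363),(415,141),(277,209),72),('cup',(82,507),(368,423),(84,104),60),('well',(320,130),(197,197),(363,148),56),('ycup',(305,514),(472,285),(127,181),60)]:
    W=('w0',w[0]/3.3+214.65,w[1]/3.3+14.65); s=('s0',a[0]/5+209.6,a[1]/5+214.6); d=('d0',b[0]/5+279.6,b[1]/5+194.6)
    x,r=tri(W,s,d); print(n,x.round(1),np.round(r,1),'W+S',tri(W,s)[0].round(1),'W+D',tri(W,d)[0].round(1),'W@z',atz(*W,z).round(1),'depth',px(*W).round(1))
plan((530,162,200,-64.5))
E
```

```text
vial [530.2 163.9  70.1] [1.6 1.3 1. ] W+S [529.  164.8  72.2] W+D [530.2 165.2  68.5] W@z [529.5 165.6  72. ] depth [529.5 165.6  72.2]
cup [381.8 311.5  57. ] [0.7 2.6 2. ] W+S [381.  311.1  55.6] W+D [383.2 311.6  58.5] W@z [383.2 311.3  60. ] depth [369.4 320.7  14.1]
well [587.4 274.5  51.8] [2.  1.7 0.3] W+S [587.4 274.6  52.1] W+D [588.  276.2  50.6] W@z [588.  275.6  56. ] depth [591.8 278.5  32.1]
ycup [426.2 208.9  57.9] [1.4 1.7 0.5] W+S [426.1 208.7  57.2] W+D [426.7 209.9  57.7] W@z [427.6 210.   60. ] depth [418.3 208.9  13.9]
at [452.2 189.2 365.2] t 3.2333 j [ 0.35 -0.15  1.8  -0.    1.49  1.47]
dp [ 57.6  57.8 165.6] dr [ 0.  -0.3 -0.1]
```

Request:
{"method": "jog_arm", "body": {"dp": [[59.5,55.3,215],[59.5,55.3,215],[59.5,55.3,215],[59.5,55.3,215],[59.5,55.3,215],[59.5,55.3,215],[59.5,55.3,240],[59.5,55.3,240],[59.5,55.3,240]], "dr": [[0,-0.3,0],[0,-0.3,0],[0,-0.3,0],[0,-0.3,0],[0,-0.3,0],[0,-0.3,0],[0,-0.3,0],[0,-0.3,0],[0,-0.3,0]], "claw": [62,62,62,62,62,62,62,62,62]}}

```text
time: 3.98
position: [529.6, 165.5, 123.0]
ee_rot: [3.063, 0.693, -0.006]
wrist_force: [0.3, -0.7, 0.6]
width: 0.723
grip_force: 0.0
```

```bash
python3 - <<'E'
from h import *
snap('wrist','w1')
a=cv2.imread('pics/w1.png'); d=np.load('pics/w1.npz')['d']
# cap top by depth: points with z 66..76 near the vial
z=np.load('pics/w1.npz'); fx,fy,cx,cy=z['K']; v,u=np.mgrid[0:400,0:640]
q=cv2.undistortPoints(np.c_[u.ravel(),v.ravel()].astype(float)[:,None],np.array([[fx,0,cx],[0,fy,cy],[0,0,1]]),z['dist'])[:,0]
P=(np.c_[q,np.ones(len(q))]*d.ravel()[:,None])@z['T'][:3,:3].T+z['T'][:3,3]
for n,c,zz in [('vial',(530,165),72),('block',(587,275),56)]:
    m=(np.hypot(P[:,0]-c[0],P[:,1]-c[1])<(26 if n=='vial' else 80))&(abs(P[:,2]-zz)<4); Q=P[m]; print(n,m.sum(),Q.mean(0).round(1),Q.min(0).round(1),Q.max(0).round(1))
plan((529.7,165,42,-64.5))
E
```

```text
vial 1311 [530.3 166.1  72.1] [514.  149.8  68. ] [545.5 181.4  74.1]
block 11080 [587.5 274.6  55.5] [537.3 224.8  52. ] [635.8 326.5  58.2]
at [530.4 165.9 124.3] t 4.0333 j [ 0.26  0.13  1.97 -0.    1.04  1.38]
dp [-0.9  0.5 82.3] dr [0.  0.1 0. ]
```

Request:
{"method": "jog_arm", "body": {"dp": [[-0.4,0,30],[-0.4,0,60],[-0.4,0,82],[-0.4,0,82],[-0.4,0,82],[-0.4,0,82],[-0.4,0,82],[-0.4,0,82],[-0.4,0,82],[-0.4,0,82],[-0.4,0,82],[-0.4,0,82]], "dr": [[0,0,0],[0,0,0],[0,0,0],[0,0,0],[0,0,0],[0,0,0],[0,0,0],[0,0,0],[0,0,0],[0,0,0],[0,0,0],[0,0,0]], "claw": [62,62,62,62,62,20,20,20,20,20,20,20], "force": 30}}

```text
time: 5.03
position: [529.6, 165.9, 42.6]
ee_rot: [3.063, 0.694, 0.001]
wrist_force: [-0.1, -0.4, 5.4]
width: 0.372
grip_force: 29.3
```

Request:
{"method": "jog_arm", "body": {"dp": [[0,0,-20],[0,0,-50],[0,0,-80],[0,0,-105],[-70,-194.7,-105],[-70,-194.7,-105],[-70,-194.7,-105],[-70,-194.7,-105],[-70,-194.7,-105],[-70,-194.7,-105],[-70,-194.7,-105],[-70,-194.7,-105],[-70,-194.7,-105]], "dr": [[0,0,0],[0,0,0],[0,0,0],[0,0,0],[0,0,0],[0,0,0],[0,0,0],[0,0,0],[0,0,0],[0,0,0],[0,0,0],[0,0,0],[0,0,0]], "claw": [20,20,20,20,20,20,20,20,20,20,20,20,20]}}

```text
time: 6.12
position: [381.5, 310.4, 145.4]
ee_rot: [3.063, 0.693, -0.006]
wrist_force: [-0.2, 0.0, -1.2]
width: 0.368
grip_force: 30.3
```

```bash
cat >> h.py <<'E'
def cloud(tag):
    z=np.load(f'pics/{tag}.npz'); fx,fy,cx,cy=z['K']; v,u=np.mgrid[0:400,0:640]
    q=cv2.undistortPoints(np.c_[u.ravel(),v.ravel()].astype(float)[:,None],np.array([[fx,0,cx],[0,fy,cy],[0,0,1]]),z['dist'])[:,0]
    return (np.c_[q,np.ones(len(q))]*z['d'].ravel()[:,None])@z['T'][:3,:3].T+z['T'][:3,3], z['im'].reshape(-1,3).astype(int)
E
python3 - <<'E'
from h import *
snap('wrist','w2'); P,C=cloud('w2')
blue=(C[:,2]>C[:,0]+30)&(C[:,2]>C[:,1]+20)
m=blue&(np.hypot(P[:,0]-382,P[:,1]-311)<45)&(abs(P[:,2]-60)<4); Q=P[m]
print(m.sum(),Q.min(0).round(1),Q.max(0).round(1),Q.mean(0).round(1))
f=lambda p:np.hypot(Q[:,0]-p[0],Q[:,1]-p[1])-26
from scipy.optimize import least_squares
r=least_squares(f,[382,311],loss='soft_l1'); print(r.x.round(1),np.abs(r.fun).mean().round(1))
print(status.state()['width'],status.state()['grip_force']); plan((382.5,311.3,60,-64.5))
cv2.imwrite('pics/s1c.png',0) if 0 else None
E
```

```text
637 [358.3 284.5  56.2] [409.8 339.3  61.5] [392.  317.5  59.4]
[382.2 311.7] 1.1
0.36659350824875014 30.283744416665286
at [381.6 310.1 145.2] t 6.1667 j [ 0.63 -0.01  2.08  0.    1.08  1.76]
dp [ 1.7 -0.7 85.2] dr [ 0.   0.2 -0.1]
```

View pics/w2.png

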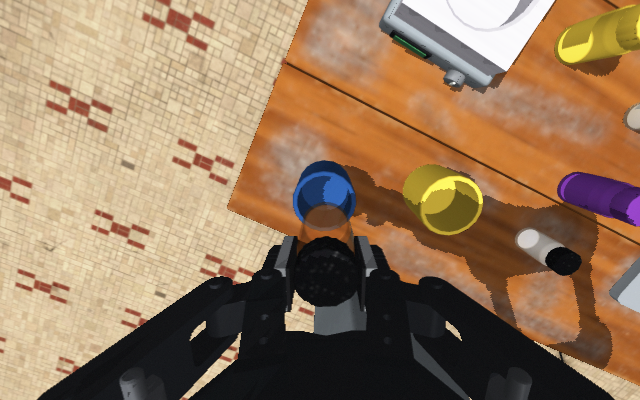

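Amber vial is held with its cap at (326,270), and the blue cup's bore is ahead of and below it at (324,195). Lowering.

Request:
{"method": "jog_arm", "body": {"dp": [[1.5,-1,25],[1.5,-1,40],[1.5,-1,55],[1.5,-1,70],[1.5,-1,80],[1.5,-1,86],[1.5,-1,86],[1.5,-1,86],[1.5,-1,86]], "dr": [[0,0,0],[0,0,0],[0,0,0],[0,0,0],[0,0,0],[0,0,0],[0,0,0],[0,0,0],[0,0,0]], "claw": [20,20,20,20,20,20,20,20,20]}}

```text
time: 6.92
position: [381.8, 312.1, 59.1]
ee_rot: [3.063, 0.693, -0.007]
wrist_force: [0.3, 0.5, -0.8]
width: 0.366
grip_force: 30.3
```

Request:
{"method": "jog_arm", "body": {"dp": [[0,0,0],[0,0,0],[0,0,0],[0,0,0],[0,0,0],[0,0,0],[0,0,0],[0,0,0],[0,0,-15],[0,0,-35],[0,0,-60],[0,0,-86],[0,0,-86],[0,0,-86]], "dr": [[0,0,0],[0,0,0],[0,0,0],[0,0,0],[0,0,0],[0,0,0],[0,0,0],[0,0,0],[0,0,0],[0,0,0],[0,0,0],[0,0,0],[0,0,0],[0,0,0]], "claw": [38,44,52,62,72,85,85,85,85,85,85,85,85,85]}}

```text
time: 8.08
position: [382.7, 313.4, 146.7]
ee_rot: [-3.063, -0.694, 0.001]
wrist_force: [0.9, 0.2, -0.6]
width: 0.996
grip_force: 0.0
```

```bash
python3 - <<'E'
from h import *
from scipy.optimize import least_squares
snap('wrist','w3'); P,C=cloud('w3')
blue=(C[:,2]>C[:,0]+30)&(C[:,2]>C[:,1]+20)
m=blue&(np.hypot(P[:,0]-382,P[:,1]-311)<45)&(abs(P[:,2]-60)<4); Q=P[m]
r=least_squares(lambda p:np.hypot(Q[:,0]-p[0],Q[:,1]-p[1])-26,[382,311],loss='soft_l1'); print('cup',m.sum(),r.x.round(1),Q.min(0).round(1),Q.max(0).round(1))
m=(np.hypot(P[:,0]-382,P[:,1]-311)<35)&(abs(P[:,2]-86)<8); print('cap',m.sum(),P[m].mean(0).round(1),np.percentile(P[m],[5,50,95],axis=0).round(1))
print(status.state()['width']); plan((382.3,311.8,25,-64.5))
E
```

```text
cup 705 [382.2 311.8] [354.7 284.8  56.2] [409.9 339.2  62. ]
cap 1240 [382.7 312.6  85.9] [[369.4 299.7  83.9]
 [382.9 312.7  86.1]
 [395.5 325.   87.2]]
0.9957014554343768
at [381.5 312.5 145. ] t 8.1333 j [ 0.64 -0.01  2.07  0.    1.08  1.76]
dp [  0.9   1.  120. ] dr [-0.   0.2  0. ]
```

View pics/w3.png

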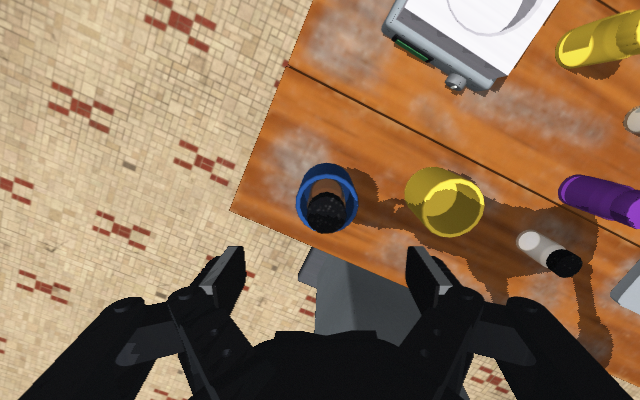

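The vial stands upright in the blue cup (326,200), with the cap at 86 mm as expected. Now gripping the cup by its upper part.

Request:
{"method": "jog_arm", "body": {"dp": [[0.8,0.6,35],[0.8,0.6,65],[0.8,0.6,90],[0.8,0.6,110],[0.8,0.6,120],[0.8,0.6,120],[0.8,0.6,120],[0.8,0.6,120],[0.8,0.6,120],[0.8,0.6,120],[0.8,0.6,120],[0.8,0.6,120],[0.8,0.6,120]], "dr": [[0,0,0],[0,0,0],[0,0,0],[0,0,0],[0,0,0],[0,0,0],[0,0,0],[0,0,0],[0,0,0],[0,0,0],[0,0,0],[0,0,0],[0,0,0]], "claw": [85,85,85,85,85,85,70,60,45,45,45,45,45], "force": 45}}

```text
time: 9.22
position: [383.1, 312.9, 26.3]
ee_rot: [-3.064, -0.695, 0.003]
wrist_force: [-0.3, -0.4, 7.3]
width: 0.646
grip_force: 48.5
```

Request:
{"method": "jog_arm", "body": {"dp": [[0,0,-15],[0,0,-40],[0,0,-70],[0,0,-100],[12,9,-105],[35,25,-105],[62,45,-105],[90,65,-105],[117,84,-105],[142,102,-105],[160,115,-105],[169,122,-105],[169,122,-105],[169,122,-105],[169,122,-105]], "dr": [[0,0,0],[0,0,0],[0,0,0],[0,0,0],[0,0,0],[0,0,0],[0,0,0],[0,0,0],[0,0,0],[0,0,0],[0,0,0],[0,0,0],[0,0,0],[0,0,0],[0,0,0]], "claw": [45,45,45,45,45,45,45,45,45,45,45,45,45,45,45]}}

```text
time: 10.47
position: [585.5, 274.8, 127.7]
ee_rot: [3.063, 0.695, -0.012]
wrist_force: [-0.6, -0.5, -1.7]
width: 0.644
grip_force: 49.1
```

```bash
python3 - <<'E'
from h import *
from scipy.optimize import least_squares
snap('wrist','w4'); P,C=cloud('w4'); s=status.state(); p=s['position']
blue=(C[:,2]>C[:,0]+30)&(C[:,2]>C[:,1]+20)
zr=p[2]+34; m=blue&(np.hypot(P[:,0]-p[0],P[:,1]-p[1])<45)&(abs(P[:,2]-zr)<5); Q=P[m]
r=least_squares(lambda q:np.hypot(Q[:,0]-q[0],Q[:,1]-q[1])-26,p[:2],loss='soft_l1'); print('rim',m.sum(),r.x.round(1),np.median(Q[:,2]).round(1))
m=(np.hypot(P[:,0]-p[0],P[:,1]-p[1])<35)&(abs(P[:,2]-zr-26)<8)&(C.max(1)<70); print('cap',m.sum(),np.percentile(P[m],[5,50,95],axis=0).round(1))
m=(np.hypot(P[:,0]-587.5,P[:,1]-275)<80)&(abs(P[:,2]-56)<3); print('block',P[m].min(0).round(1),P[m].max(0).round(1))
print(s['width'],s['grip_force']); plan((587.5,274.8,58,-64.5))
E
```

```text
rim 2492 [585.4 274.5] 160.7
cap 3290 [[580.9 254.1 181. ]
 [589.2 279.4 187. ]
 [609.9 306.8 189.6]]
block [540.6 224.7  53. ] [638.  325.1  58. ]
0.646533005833085 49.078224042314105
at [585.5 275.  128. ] t 10.5167 j [0.4  0.3  1.76 0.   1.09 1.52]
dp [ 2.2  1.1 70. ] dr [-0.   0.4  0.1]
```

View pics/w4.png

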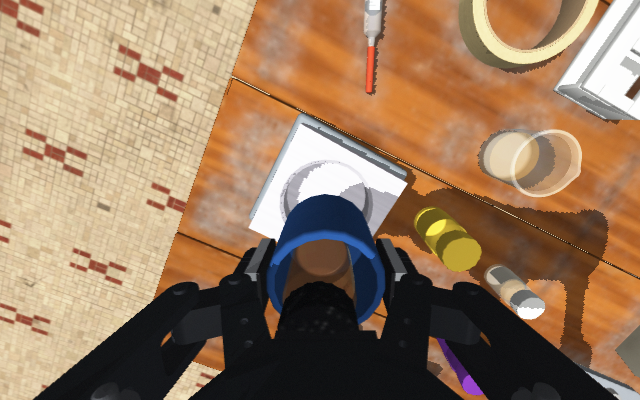

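The cup with the vial is held above the well (325,195). The rim is at the TCP and upright. Lowering.

Request:
{"method": "jog_arm", "body": {"dp": [[2.2,1,8],[2.2,1,18],[2.2,1,28],[2.2,1,38],[2.2,1,46],[2.2,1,53],[2.2,1,59],[2.2,1,64],[2.2,1,67],[2.2,1,67],[2.2,1,67],[2.2,1,67]], "dr": [[0,0.4,0],[0,0.4,0],[0,0.4,0],[0,0.4,0],[0,0.4,0],[0,0.4,0],[0,0.4,0],[0,0.4,0],[0,0.4,0],[0,0.4,0],[0,0.4,0],[0,0.4,0]], "claw": [45,45,45,45,45,45,45,45,45,45,45,45]}}

```text
time: 11.52
position: [589.9, 275.0, 62.3]
ee_rot: [-3.063, -0.694, -0.004]
wrist_force: [-1.4, 0.8, -2.6]
width: 0.645
grip_force: 49.1
```

Request:
{"method": "jog_arm", "body": {"dp": [[-1,0,1],[-1,0,2],[-1,0,3],[-1,0,3.5],[-1,0,3.5],[-1,0,3.5]], "dr": [[0,0,0],[0,0,0],[0,0,0],[0,0,0],[0,0,0],[0,0,0]], "claw": [45,45,45,45,45,45]}}

```text
time: 12.02
position: [588.6, 274.4, 58.5]
ee_rot: [-3.063, -0.694, -0.003]
wrist_force: [-0.7, 0.8, -1.8]
width: 0.648
grip_force: 49.2
```

No contact yet, so I'll go on until the floor is felt.

Request:
{"method": "jog_arm", "body": {"dp": [[0,0,0.5],[0,0,1],[0,0,1.5],[0,0,1.5]], "dr": [[0,0,0],[0,0,0],[0,0,0],[0,0,0]], "claw": [45,45,45,45]}}

```text
time: 12.35
position: [588.8, 274.5, 58.3]
ee_rot: [-3.063, -0.694, -0.003]
wrist_force: [-3.1, -1.7, 7.1]
width: 0.645
grip_force: 50.0
```

Contact at the expected height (58.3 mm). Releasing and retreating.

Request:
{"method": "jog_arm", "body": {"dp": [[0,0,0],[0,0,0],[0,0,0],[0,0,0],[0,0,0],[0,0,0],[0,0,-10],[0,0,-30],[0,0,-60],[0,0,-100],[0,0,-120],[0,0,-120],[0,0,-120]], "dr": [[0,0,0],[0,0,0],[0,0,0],[0,0,0],[0,0,0],[0,0,0],[0,0,0],[0,0,0],[0,0,0],[0,0,0],[0,0,0],[0,0,0],[0,0,0]], "claw": [58,62,68,75,85,85,85,85,85,85,85,85,85]}}

```text
time: 13.43
position: [589.9, 275.0, 180.1]
ee_rot: [-3.063, -0.694, -0.011]
wrist_force: [-0.7, 0.6, -1.0]
width: 0.996
grip_force: 0.0
```

```bash
python3 - <<'E'
from h import *
from scipy.optimize import least_squares
snap('wrist','w5'); P,C=cloud('w5')
blue=(C[:,2]>C[:,0]+30)&(C[:,2]>C[:,1]+20); near=np.hypot(P[:,0]-588,P[:,1]-275)<45
m=blue&near&(abs(P[:,2]-92)<5); Q=P[m]
r=least_squares(lambda q:np.hypot(Q[:,0]-q[0],Q[:,1]-q[1])-26,[588,275],loss='soft_l1'); print('rim',m.sum(),r.x.round(1),np.median(Q[:,2]).round(1))
A=np.c_[Q[:,:2]-r.x,np.ones(len(Q))]; print('slope',np.linalg.lstsq(A,Q[:,2],rcond=None)[0].round(3))
m=near&(abs(P[:,2]-118)<8); print('cap',m.sum(),np.percentile(P[m],[5,50,95],axis=0).round(1)); print(status.state()['time'])
E
```

```text
rim 691 [588.4 274. ] 91.5
slope [-8.0000e-03 -2.0000e-03  9.1337e+01]
cap 1200 [[570.1 261.8 115.7]
 [583.7 274.6 118.1]
 [596.4 286.9 119.2]]
13.4833
```

View pics/w5.png

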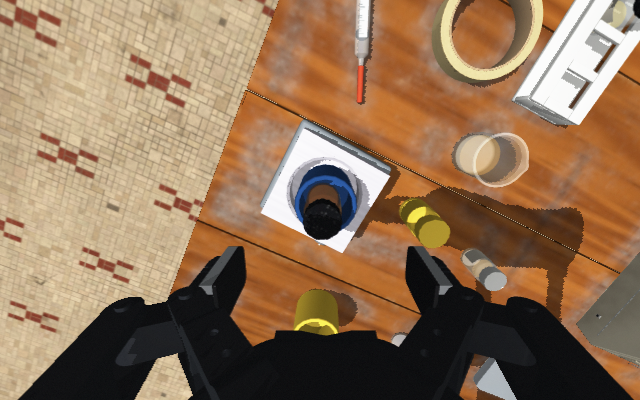

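The cup is seated level in the well (325,195), with its rim at 91.5 mm (92 expected) and the cap at 118 mm. The gripper is clear.

```bash
python3 -c "
from bench import hand_in; print(hand_in())"
```

```text
the job is handed in; nothing more can be done
None
```

The amber vial stands upright in the blue cup, and the cup is seated level and fully down in the heater well; both are released, and the job was handed in at about 13.5 s.

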